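# Lay up a laminated handle blank in the gluing jig

## Task

Dry-stack the handle lamination flat on the outlined bed of the green gluing jig, between its grey end blocks: first the dark brown wood blank, on it the pale blank, then the red blank, and on top the metal pressing block with its black handle upwards. Work from the bottom up, with all four lined up with each other and with the outline on the bed, and let go of everything. Leave the glue jar, the purple stick and the brush where they are.

Things in the scene. Friction and masses are not known exactly. Their poses are not given: they have to be found in the camera images.
- jig: Gluing jig, fixed: green bed board 190 x 70 mm, 15 mm thick, x along its length. Origin: centre of its underside, on the table; the bed's top is 15 mm above it. At both ends of the bed a grey block, 60 mm wide and rising 22 mm above the bed, begins 68 mm from the centre, leaving 136 mm between them for the 120 mm long blanks; the long sides are open. A white outline 124 x 45 mm on the bed, centred on the origin, shows where the stack goes.
- walnut: Dark brown (nearly black-brown) wood blank, lying flat, 120 x 40 x 20 mm (x along its length, z up), about 70 g. Origin: centre of the underside; either end may lead.
- maple: Pale cream wood blank, lying flat, 120 x 40 x 20 mm (x along its length, z up), about 70 g. Origin: centre of the underside; either end may lead.
- padauk: Red wood blank, lying flat, 120 x 40 x 20 mm (x along its length, z up), about 70 g. Origin: centre of the underside; either end may lead.
- caul: Pressing block: bare metal plate 120 x 40 x 16 mm (x along its length, z up) with a black bar handle on top, 60 mm long (along x), 20 mm wide, 30 mm high, centred, its top 46 mm above the underside. About 250 g. Origin: centre of the plate's underside; either end may lead.
- glue_jar: Bystander: round glue jar with a yellow cap, 54 mm across, 70 mm high, standing. Origin: centre of its underside.
- stick: Bystander: purple square wood stick, 160 x 16 x 16 mm, x along its length. Origin: centre of its underside.
- brush: Bystander: glue brush 170 mm long lying along its x, handle to -x, under 30 mm high. Origin: near its middle, at the underside.
Not all that is in view belongs to the job. Leave any pink or turquoise look-alike of the walnut alone.

How it is judged:
By the outcome, as a careful person would: the job done as asked, in the order asked, and still so for the second after the job is handed in, with the robot touching nothing.
It also fails if it takes over 120 s, if anything falls off the work surface, if the arm or the gripper's body presses on something with over 40 N, if the wrist force passes 120 N, or if a joint passes its speed limit or range.

## Robot

A 6-joint arm with a two-finger parallel gripper is mounted at the origin on the work surface. World frame = base frame: x ahead of the robot, y to its left, z up, the work surface at z = 0. Lengths are in mm, angles in rad, forces in N, time in s.
With the tool pointing down it reaches from about 275 to 825 mm from the base axis. Payload 5.2 kg.
Tool frame: the origin (TCP) lies at the very end of the fingers, on their centre line; the grasp point (between the pads) lies 19 mm behind it; z points along the fingers, y is the line along which they close (so a half turn about z gives the same grasp; the last joint's range is limited). The gripper opens to 93 mm and grips with 3 to 60 N. Pads are 15 mm wide; open, the fingers measure 128 mm over their backs; the gripper's body (75 mm by 188 mm) begins 65 mm behind the grasp point.
Start: joints at [0.978, 0.259, 1.535, -0, 1.348, -0.203], TCP at [208.981, 508.755, 218.653] pointing down, gripper open.
Joint ranges: [-3.14, 3.14], [-0.91, 2.08], [0.19, 2.58], [-1.22, 4.36], [0.22, 2.71], [-3.12, 3.12]. Speed limits (rad/s): [2.57, 2.57, 3.14, 3.14, 3.14, 3.14].

## Interface

Orientations are given as [roll, pitch, yaw] about the fixed x, y, z axes, in that order (R = Rz(yaw) Ry(pitch) Rx(roll)).
In Python, from bench import robot gives the robot as it stands. The module is installed in compiled form; this text tells all that it offers. Calls block until the motion is done:
- robot.move_ptp(position, orientation): joint-space move of the TCP to a pose.
- robot.move_linear(position, ori=None, speed=150, f_stop=None): straight line of the TCP; ori=None keeps the orientation; speed is the mean speed in mm/s. With f_stop (N) it stops when the force on the tool has changed by that much, and returns True; else False.
- robot.move_j(angles): joint-space move.
- robot.move_gripper(opening): opening from 0.0 (shut) to 1.0 (fully open); the grip force is fixed at half the most; returns when the fingers have stopped.
- robot.sleep(seconds).
- robot.inverse_kinematics(position, orientation): joint angles nearest the present ones, or None.
- robot.get_image(name): name is "side" or "top" or "wrist"; returns a dict with "img" (400x640x3 uint8, blue, green, red), "fovy" (degrees; the focal length in pixels is half the picture's height over the tangent of half this angle, whatever the lens; pixels are square), "cx", "cy" (the principal point, pixels), "eye" and "orientation" of the camera in the world. Camera axes: x right, y down, z forward; pixel columns grow to the right and rows downward; lengths in mm; the calibration is good to about 2 mm. A picture is of the moment at which its call begins. There is no depth.
A pose or a line that the arm cannot do raises robot.MotionError and nothing moves.
- robot.hand_in(): hands the job in; it is judged then, once.
Readings, each from a call of its own:
- robot.current_t(): time.
- robot.current_qpos(): joint angles.
- robot.current_joint_vel(): joint speeds.
- robot.current_joint_efforts(): joint torques, N m.
- robot.current_tcp_pos(): TCP position.
- robot.current_eef_rot(): TCP orientation.
- robot.current_contact_force(): force on the tool from outside, world axes, zero at the start.
- robot.current_ft_torque(): the same for the moment, N m.
- robot.current_gripper_width(): opening from 0.0 (shut) to 1.0 (fully open).
- robot.current_finger_force(): force on a finger pad.
Only numpy, scipy, OpenCV 4.12 (cv2) and the standard library are available. Lean on these libraries where they do the work, as an engineer would, in place of code of your own. Each camera call takes 0.05 s, during which the arm holds its last target. There are 200 camera calls.

## Working session

There is one attempt and no reset: what is moved stays moved. The work goes in short steps, each a Python script; the robot and the scene stay as the last script left them, time stands still between calls to the robot, and variables do not carry over. Pictures are saved under pics/ and viewed, at most 14 in all, crops included, and the job is handed in when it is done.

```bash
mkdir -p pics; python3 - <<'E'
from bench import robot
import cv2
for n in("top","side"):
    d=robot.get_image(n); cv2.imwrite(f"pics/{n}0.png",d["img"])
    print(n,d["fovy"],d["cx"],d["cy"],d["eye"],d["orientation"])
print(robot.current_t(),robot.current_eef_rot())
E
```

```text
top 56.47291811407444 316.2599683325291 197.91276271119258 [437.41641208  18.36548957 950.29879461] [-2.97026965e+00 -2.10021267e-04 -1.57834851e+00]
side 51.85467713449501 320.30962505161096 202.53649545277088 [ 431.06956987 -867.12361657  546.780148  ] [-2.07380037 -0.01979364 -0.14626134]
0.1 [-3.13999004e+00 -3.18409206e-04  2.75181436e+00]
```

View pics/top0.png

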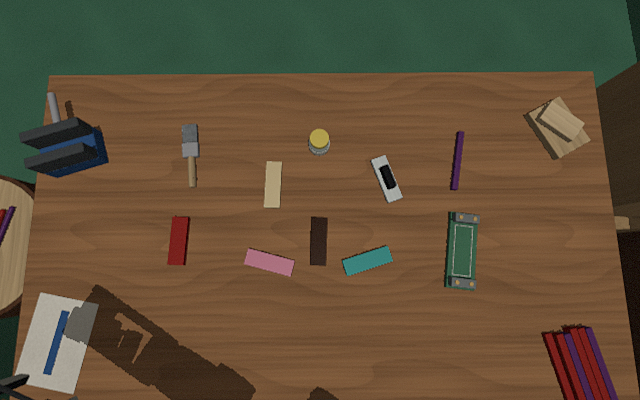

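View pics/side0.png

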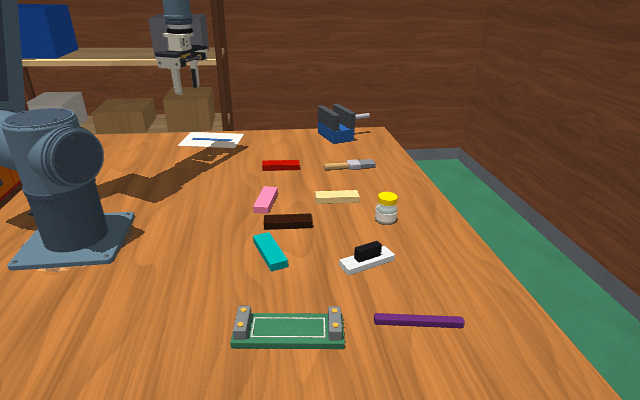

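The top view shows three blanks of the walnut's size: dark brown at (319,241), pink at (269,262) and turquoise at (367,260). The walnut is the dark brown one, and the other two are the look-alikes. The rest are pale (273,184), red (179,240), caul (387,179) and jig (462,251). I'll confirm the walnut in a crop and estimate the poses.

```bash
cat > h.py <<'E'
from bench import robot
import cv2, numpy as np
from scipy.spatial.transform import Rotation as R
def ground(d,px,z):
    px=np.atleast_2d(px).astype(float); f=d["img"].shape[0]/2/np.tan(np.radians(d["fovy"])/2)
    r=np.c_[(px[:,0]-d["cx"])/f,(px[:,1]-d["cy"])/f,np.ones(len(px))]
    r=R.from_euler("xyz",d["orientation"]).apply(r); e=np.array(d["eye"])
    return (e+r*((z-e[2])/r[:,2])[:,None])[:,:2]
def project(d,p):
    f=d["img"].shape[0]/2/np.tan(np.radians(d["fovy"])/2)
    c=R.from_euler("xyz",d["orientation"]).inv().apply(np.atleast_2d(p)-np.array(d["eye"]))
    return c[:,:2]/c[:,2:]*f+[d["cx"],d["cy"]]
# HSV ranges
COL={"walnut":((0,25,10),(25,255,75)),"maple":((15,40,170),(35,150,255)),"padauk":((0,180,60),(6,255,255)),
     "jig":((50,50,40),(80,255,255)),"handle":((0,0,0),(180,255,35)),"plate":((0,0,150),(180,40,255))}
def blob(d,name,near,z,rad=60):
    """rect of the colour blob nearest pixel `near`, cast to plane z: centre, sizes, yaw of long side"""
    m=cv2.inRange(cv2.cvtColor(d["img"],cv2.COLOR_BGR2HSV),*map(np.array,COL[name]))
    m=cv2.morphologyEx(m,cv2.MORPH_OPEN,np.ones((3,3)))
    cs=[c for c in cv2.findContours(m,0,cv2.CHAIN_APPROX_NONE)[0] if cv2.contourArea(c)>60]
    c=min(cs,key=lambda c:-cv2.pointPolygonTest(c,tuple(map(float,near)),True))
    w=ground(d,c[:,0],z).astype(np.float32); ctr,_,_=r=cv2.minAreaRect(w)
    b=cv2.boxPoints(r); e=b[1]-b[0]; g=b[2]-b[1]
    L,S=(e,g) if np.hypot(*e)>np.hypot(*g) else (g,e)
    yaw=np.arctan2(L[1],L[0]); yaw=(yaw+np.pi/2)%np.pi-np.pi/2
    return np.array(ctr),np.hypot(*L),np.hypot(*S),yaw
E
python3 - <<'E'
from h import *
d=robot.get_image("top")
for n,p,z in [("walnut",(319,241),20),("maple",(273,184),20),("padauk",(179,240),20),("handle",(388,176),46),("plate",(380,165),16),("jig",(462,251),15)]:
    try: c,L,S,y=blob(d,n,p,z); print(n,c.round(1),round(L,1),round(S,1),round(y,3))
    except Exception as e: print(n,e)
im=d["img"][140:300,230:490]
cv2.imwrite("pics/crop.png",cv2.resize(im,None,fx=3,fy=3,interpolation=2))
d=robot.get_image("wrist");print(d["fovy"],d["eye"],d["orientation"],robot.current_tcp_pos())
E
```

```text
walnut [490.7  13.9] 119.1 41.4 -0.06
maple [635.4 128.3] 115.1 37.8 -0.038
padauk [494.2 362.6] 117.7 39.4 -0.048
handle [ 646.1 -160.1] 58.2 23.4 0.338
plate [ 650.  -163.5] 118.2 38.4 0.348
jig [ 465.  -344.8] 117.8 38.5 -0.133
71.34507028555771 [148.49754469 534.17537798 383.99050763] [2.90288564e+00 1.25003561e-03 1.18117244e+00] [208.82062961 508.4827164  218.11775454]
```

View pics/crop.png

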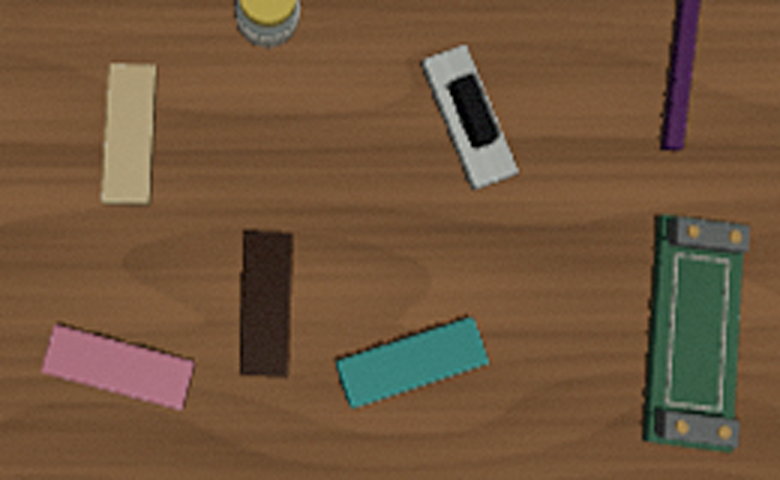

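The crop confirms the walnut: the dark brown blank at crop (266,303) is plainly distinct from the pink one (118,366) and the turquoise one (413,362). Next is a close look over the jig, then over the walnut.

```bash
cat >> h.py <<'E'
def above(p,yaw,z):
    """PTP above p with tool down, of the two half turns the one nearest in joint 6"""
    q0=np.array(robot.current_qpos()); best=None
    for y in (yaw,yaw+np.pi,yaw-np.pi):
        q=robot.inverse_kinematics([*p,z],[np.pi,0,y])
        if q is not None and abs(q[5])<2.9 and (best is None or abs(q[5])<best[0]): best=(abs(q[5]),y)
    o=[np.pi,0,best[1]]; robot.move_ptp([*p,z],o); return o
def look(name,p,z):
    d=robot.get_image("wrist"); r=blob(d,name,project(d,[*p,z])[0],z); print(name,[np.round(v,3) for v in r]); return d,r
E
python3 - <<'E'
from h import *
above((465,-345),-.08,220); d,r=look("jig",(465,-345),15); cv2.imwrite("pics/wj.png",d["img"])
above((490.7,13.9),-.06,220); d,r=look("walnut",(490.7,13.9),20); cv2.imwrite("pics/ww.png",d["img"])
print(robot.current_t(),robot.current_qpos(),robot.current_contact_force())
cv2.imwrite("pics/w1.png",np.hstack([cv2.resize(cv2.imread(f"pics/{k}.png"),(400,250)) for k in("wj","ww")]))
E
```

```text
jig [array([ 462.046, -345.36 ]), np.float32(118.544), np.float32(38.415), np.float32(-0.134)]
walnut [array([510.485,  11.827]), np.float32(73.719), np.float32(37.798), np.float32(-0.048)]
4.775 [-2.01136808e-01  1.51343462e-01  1.66812314e+00 -3.61870245e-04
  1.32193223e+00  1.43107030e+00] [-0.21796378  0.46664488  0.08062667]
```

View pics/w1.png

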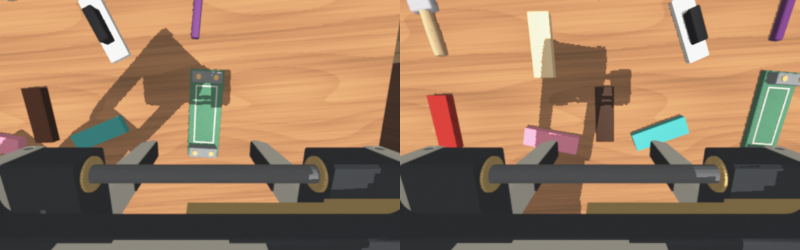

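The wrist view shows the gripper hiding the lower half of the picture, so the walnut (605,113) is half hidden. I'll look from 110 mm further back along the long axis.

```bash
cat >> h.py <<'E'
COL["white"]=((0,0,110),(180,70,255))
def back(p,yaw,s=110,z=220):
    p=np.array(p); return above(p-s*np.array([np.cos(yaw),np.sin(yaw)]),yaw,z)
E
python3 - <<'E'
from h import *
back((491,14),-.05); d,r=look("walnut",(491,14),20); cv2.imwrite("pics/ww.png",d["img"])
back((463,-345),-.08); d,r=look("jig",(463,-345),15); cv2.imwrite("pics/wj.png",d["img"])
print(robot.current_t())
np.save("jig.npy",d,allow_pickle=True)
cv2.imwrite("pics/w2.png",np.hstack([cv2.imread(f"pics/{k}.png")[:330,120:520] for k in("wj","ww")]))
E
```

```text
walnut [array([470.339,  13.716]), np.float32(82.966), np.float32(37.851), np.float32(-0.038)]
jig [array([ 462.092, -345.394]), np.float32(118.911), np.float32(38.474), np.float32(-0.133)]
6.7333
```

View pics/w2.png

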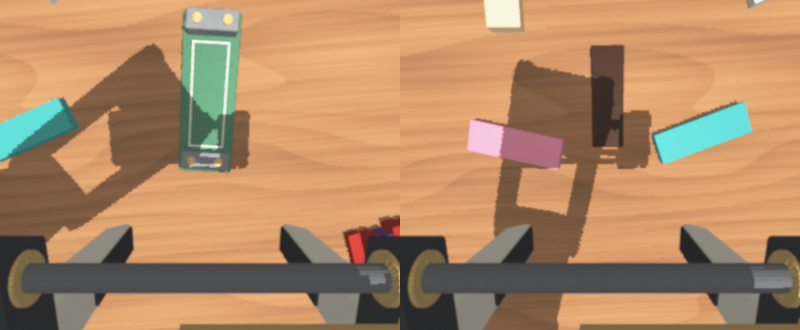

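The jig is well seen: the outline spans crop (190,40)-(230,150), centred at (462,-345) with yaw -0.133. The lit half of the walnut, crop (607,75), is brighter than my mask allows, so I'll sample the colours.

```bash
python3 - <<'E'
from h import *
h=cv2.cvtColor(cv2.imread("pics/ww.png"),cv2.COLOR_BGR2HSV)
# crop x offset: right tile starts at 400 -> image col = x-400+120
for n,(x,y) in dict(lit=(607,65),dark=(600,125),tableshadow=(545,100),shadow2=(635,135),maple=(503,10)).items(): print(n,h[y,x-280])
import bench
E
```

```text
lit [  9 100  97]
dark [ 7 79 55]
tableshadow [ 13 124 132]
shadow2 [ 13 121 124]
maple [ 29  27 247]
```

```bash
cat >> h.py <<'E'
COL["walnut"]=((0,25,10),(25,140,111))
COL["maple"]=((15,15,150),(40,150,255))
J=np.array([462.1,-345.4]); JY=-.133
def pick(p,yaw,zt):
    o=above(p,yaw,zt+110); robot.move_linear([*p,zt+15],o,speed=200); robot.move_linear([*p,zt],o,speed=60)
    robot.move_gripper(0); print("width mm",93*robot.current_gripper_width(),"F",robot.current_finger_force())
    robot.move_linear([*p,zt+110],o,speed=200)
def place(zt,p=J,yaw=JY):
    o=above(p,yaw,150); robot.move_linear([*p,zt+12],o,speed=150)
    print("touch",robot.move_linear([*p,zt-3],o,speed=20,f_stop=4),robot.current_tcp_pos()[2]-zt,robot.current_contact_force())
E
python3 - <<'E'
from h import *
back((491,14),-.05); d,(c,L,S,y)=look("walnut",(491,14),20)
if abs(L-120)<5 and abs(S-40)<4: pick(c,y,3)
print(robot.current_t(),robot.current_gripper_width()*93)
E
```

```text
walnut [array([486.627,  12.579]), np.float32(118.499), np.float32(41.86), np.float32(-0.05)]
width mm 39.61610568278743 F 29.999910593032837
11.375 39.60100956101942
```

```bash
python3 - <<'E'
from h import *
place(18)
robot.move_gripper(.68); p=robot.current_tcp_pos(); robot.move_linear([*p[:2],160],speed=200)
back(J,JY); d,r=look("walnut",J,35); print(robot.current_t()); cv2.imwrite("pics/s1.png",d["img"][:330,120:520])
robot.move_gripper(1)
back((635,128),-.04,); d,r=look("maple",(633,128),20)
print(robot.current_t())
E
```

```text
touch True -0.06867753830565348 [-1.15690948 -0.20221896  3.28045275]
walnut [array([ 463.143, -344.59 ]), np.float32(116.548), np.float32(38.906), np.float32(-0.133)]
16.3667
maple [array([606.633, 129.486]), np.float32(71.734), np.float32(39.775), np.float32(-0.053)]
19.0167
```

View pics/s1.png

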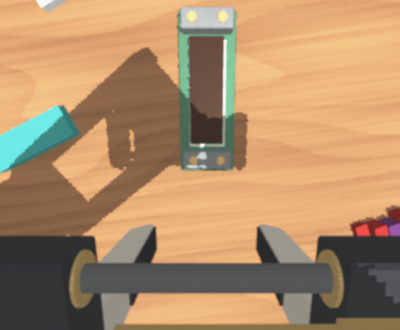

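The walnut lies inside the outline (crop (190,37)-(225,147)), measured about 1 mm off centre, which is fine. The maple mask came out short, so I'll look at the picture.

```bash
python3 - <<'E'
from h import *
d=robot.get_image("wrist"); h=cv2.cvtColor(d["img"],cv2.COLOR_BGR2HSV)
for x in range(570,710,12):
    u,v=project(d,[x,129-.05*(x-633),20])[0].astype(int); print(x,u,v,h[v,u] if 0<=v<400 else None)
cv2.imwrite("pics/m.png",d["img"][:330,120:520])
E
```

```text
570 327 214 [ 18  86 142]
582 327 222 [ 19  83 168]
594 326 231 [ 19  83 169]
606 326 239 [ 19  84 170]
618 326 247 [ 18  84 169]
630 326 255 [ 18  84 169]
642 326 262 [ 18  76 144]
654 326 270 [ 90   2 110]
666 326 278 [120   4 130]
678 326 285 [120   4 133]
690 326 292 [ 16  37 152]
702 326 300 [ 13 130 214]
```

View pics/m.png

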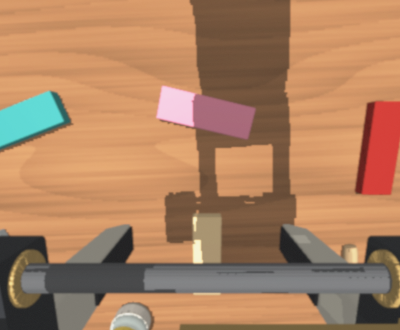

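The tool was flipped by half a turn here, so the maple sits behind the gripper at (207,240). I'll fix the half-turn choice so that picture-up is always +x.

```bash
cat >> h.py <<'E'
COL["maple"]=((12,10,150),(40,100,255))
def above(p,yaw,z):
    o=[np.pi,0,yaw+np.pi]; robot.move_ptp([*p,z],o); return o
E
python3 - <<'E'
from h import *
back((632,128),-.045); d,(c,L,S,y)=look("maple",(632,128),20); print(robot.current_qpos()[5])
if abs(L-120)<5 and abs(S-40)<4: pick(c,y,3); place(38)
else: cv2.imwrite("pics/m2.png",d["img"][:330,120:520])
print(robot.current_t(),robot.current_tcp_pos())
E
```

```text
maple [array([604.756, 129.446]), np.float32(68.87), np.float32(38.779), np.float32(-0.058)]
-1.4834554336858754
19.3667 [522.06754274 132.69786953 220.05782624]
```

```bash
cat >> h.py <<'E'
def above(p,yaw,z):
    o=[np.pi,0,yaw]; robot.move_ptp([*p,z],o); return o
E
python3 - <<'E'
from h import *
print(robot.inverse_kinematics([632,128,23],[np.pi,0,-.05]))
back((632,128),-.045); d,(c,L,S,y)=look("maple",(632,128),20); print(robot.current_qpos()[5])
if abs(L-120)<5 and abs(S-40)<4: pick(c,y,3); place(38)
else: cv2.imwrite("pics/m2.png",d["img"][:330,120:520])
print(robot.current_t(),robot.current_tcp_pos())
E
```

```text
[ 2.71439157e-02  6.01484440e-01  1.51485562e+00 -4.44089210e-16
  1.02525259e+00  1.64794024e+00]
maple [array([632.888, 128.444]), np.float32(120.111), np.float32(40.722), np.float32(-0.036)]
1.657734817622832
width mm 39.96006113563223 F 29.995835423469543
touch True -0.11504160137303643 [0.01151009 0.04825431 3.84127219]
28.5833 [ 462.00415211 -345.3625189    37.8849584 ]
```

```bash
python3 - <<'E'
from h import *
robot.move_gripper(.68); p=robot.current_tcp_pos(); robot.move_linear([*p[:2],160],speed=200)
back(J,JY); d,r=look("maple",J,55); cv2.imwrite("pics/s2.png",d["img"][:330,120:520])
robot.move_gripper(1)
back((491,363),-.05); d,(c,L,S,y)=look("padauk",(491,363),20); cv2.imwrite("pics/p.png",d["img"][:330,120:520])
cv2.imwrite("pics/sp.png",np.hstack([cv2.imread(f"pics/{k}.png") for k in("s2","p")]))
print(robot.current_t())
E
```

```text
maple [array([ 462.085, -344.399]), np.float32(119.934), np.float32(41.909), np.float32(-0.134)]Traceback (most recent call last):
  File "<stdin>", line 5, in <module>
  File "h.py", line 35, in look
    d=robot.get_image("wrist"); r=blob(d,name,project(d,[*p,z])[0],z); print(name,[np.round(v,3) for v in r]); return d,r
                                  ~~~~^^^^^^^^^^^^^^^^^^^^^^^^^^^^^^^
  File "h.py", line 21, in blob
    c=min(cs,key=lambda c:-cv2.pointPolygonTest(c,tuple(map(float,near)),True))
ValueError: min() iterable argument is empty
```

```bash
python3 - <<'E'
from h import *
d=robot.get_image("wrist"); h=cv2.cvtColor(d["img"],cv2.COLOR_BGR2HSV)
for x in range(430,560,15):
    u,v=project(d,[x,363-.05*(x-491),20])[0].astype(int); print(x,u,v,h[v,u] if 0<=v<400 else None)
cv2.imwrite("pics/sp.png",np.hstack([cv2.imread("pics/s2.png"),d["img"][:330,120:520]]))
E
```

```text
430 326 145 [ 13 131 204]
445 326 133 [  2 169 199]
460 326 120 [  1 168 126]
475 326 108 [  2 166 126]
490 326 95 [  2 167 127]
505 326 82 [  2 170 226]
520 326 69 [  2 170 230]
535 326 56 [  2 171 229]
550 326 42 [  3 170 222]
```

View pics/sp.png

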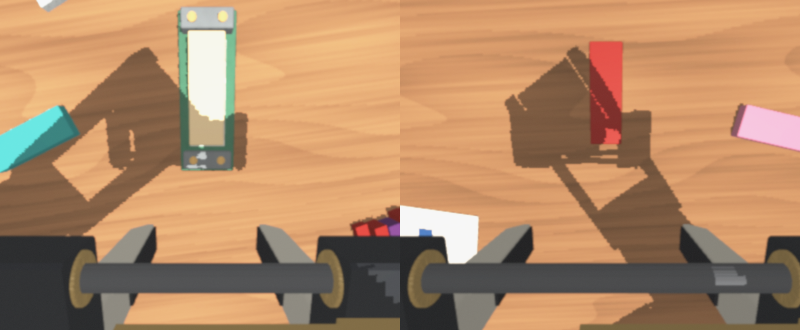

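The maple lies squarely on the walnut (crop (188,28)-(225,147)). The red blank is in full view at (606,92), and its saturation is about 168, so I'll lower that threshold.

```bash
cat >> h.py <<'E'
COL["padauk"]=((0,145,60),(7,255,255))
E
python3 - <<'E'
from h import *
d,(c,L,S,y)=look("padauk",(491,363),20)
if abs(L-120)<5 and abs(S-40)<4: pick(c,y,3); place(58)
print(robot.current_t(),robot.current_tcp_pos())
E
```

```text
padauk [array([492.016, 363.692]), np.float32(118.728), np.float32(39.767), np.float32(-0.051)]
width mm 39.73984558610297 F 30.00008225440979
touch True -0.11770689905477383 [ 0.24782977 -0.49487439  3.14814033]
40.9667 [ 462.01923549 -345.35416495   57.8822931 ]
```

```bash
python3 - <<'E'
from h import *
robot.move_gripper(.68); p=robot.current_tcp_pos(); robot.move_linear([*p[:2],180],speed=200)
back(J,JY); d,r=look("padauk",J,75); cv2.imwrite("pics/s3.png",d["img"][:330,120:520])
robot.move_gripper(1)
back((645,-162),.345); d=robot.get_image("wrist"); h=cv2.cvtColor(d["img"],cv2.COLOR_BGR2HSV)
for x,y,z in((643,-162,46),(690,-146,16),(600,-178,16)):
    u,v=project(d,[x,y,z])[0].astype(int); print(u,v,h[v,u])
for n,z in(("handle",46),("plate",16)):
    try: look(n,(643,-162) if n=="handle" else (690,-146),z)
    except ValueError as e: print(e)
cv2.imwrite("pics/sc.png",np.hstack([cv2.imread("pics/s3.png"),d["img"][:330,120:520]]))
print(robot.current_t())
E
```

```text
padauk [array([ 462.116, -344.205]), np.float32(116.941), np.float32(39.003), np.float32(-0.134)]
325 92 [120  11  45]
326 52 [ 30   1 247]
326 133 [ 60   4 185]
min() iterable argument is empty
plate [array([ 647.289, -163.845]), np.float32(118.615), np.float32(39.981), np.float32(0.342)]
44.6917
```

View pics/sc.png

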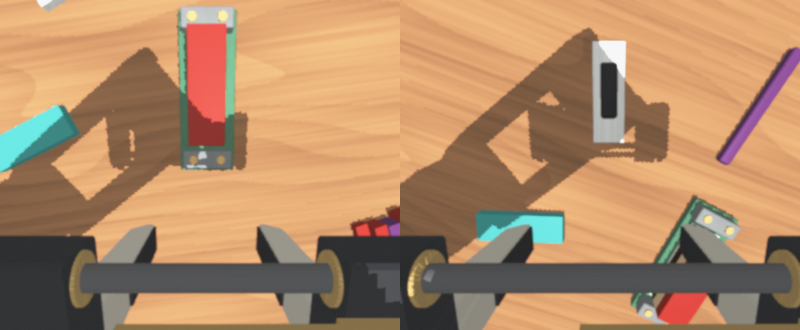

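The padauk is aligned (crop (186,23)-(226,147)), and the caul is in clear view at (609,92). I'll grip the caul by its handle.

```bash
python3 - <<'E'
from h import *
d,(c,L,S,y)=look("plate",(690,-146),16)
pick(c,y,20); print(robot.current_gripper_width()*93, robot.current_contact_force())
place(95)
print(robot.current_t(),robot.current_tcp_pos())
E
```

```text
plate [array([ 647.337, -163.854]), np.float32(118.655), np.float32(40.244), np.float32(0.344)]
width mm 19.54360231807963 F 30.000052750110626
19.622738254376287 [-1.16794097 -0.64272348 -2.99042498]
touch True -0.07551737039597128 [-0.55781509 -0.02532753  4.41835581]
50.275 [ 462.0531837  -345.43417333   94.92448263]
```

```bash
python3 - <<'E'
from h import *
robot.move_gripper(.6); p=robot.current_tcp_pos(); robot.move_linear([*p[:2],220],speed=150)
back(J,JY); d=robot.get_image("wrist"); a=d["img"][:330,120:520]
e=np.array([np.cos(JY),np.sin(JY)])
try: look("plate",J+45*e,91)
except ValueError as x: print(x)
t=robot.get_image("side")["img"][250:390,190:390]
cv2.imwrite("pics/f.png",np.hstack([a,cv2.resize(t,(400,280))[:330].copy() if 0 else cv2.copyMakeBorder(cv2.resize(t,(400,280)),0,50,0,0,0)]))
print(robot.current_t())
E
```

```text
plate [array([ 465.552, -345.651]), np.float32(127.486), np.float32(50.081), np.float32(-0.134)]
52.7
```

View pics/f.png

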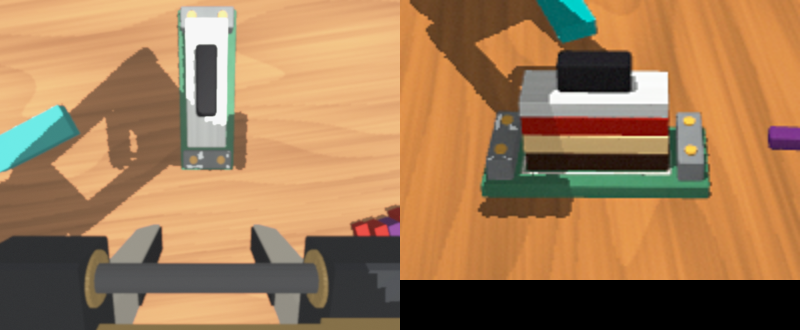

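The final pictures show all four layers flush: their ends line up at columns 522-668 in the side view, with the handle up and the gripper clear. The larger plate reading comes from the mask merging with the grey jig block.

```bash
python3 -c "
from bench import robot
print(robot.hand_in())"
```

```text
the job is handed in; nothing more can be done
None
```

The job is handed in at about 53 s: walnut, maple, padauk and caul (handle up) are stacked in that order on the jig's outline and let go, with each wood blank measured within about 1.5 mm of the outline's centre, the caul checked by eye only, and the bystanders not touched.

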